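# Assemble the planet stage of a gearbox

### The arm

A 6-joint arm with a two-finger parallel gripper is mounted at the origin on a cart in front of the work surface, level with it; the furniture and walls round the work are solid. World frame = base frame: x ahead of the robot, y to its left, z up, the work surface at z = 0. Lengths are in m, angles in rad, forces in N, time in s.
With the tool pointing down it reaches from about 0.2 to 0.875 m from the base axis. Payload 3.4 kg.
Tool frame: the origin (TCP) lies between the finger pads; the fingertips stand 25 mm ahead of it and the grasp point (between the pads) lies 6 mm ahead of it (r.nose_length is the z of the fingertips in the tool frame, in m); z points along the fingers, y is the line along which they close (so a half turn about z gives the same grasp; the last joint's range is limited). The gripper opens to 94 mm and grips with 3 to 60 N. Pads are 16 mm wide; open, the fingers measure 119 mm over their backs; the gripper's body (75 mm by 177 mm) begins 78 mm behind the grasp point.
Start: joints at [1.194, 0.276, 1.505, -0, 1.361, -0.121], TCP at [0.146, 0.556, 0.23] pointing down, gripper open.
Joint ranges: [-2.89, 2.89], [-0.75, 2.08], [0.22, 2.7], [-1.18, 4.32], [0.11, 2.71], [-2.7, 2.7]. Speed limits (rad/s): [2.57, 2.57, 3.14, 3.14, 3.14, 3.14].

### API

Orientations are given as a unit quaternion [w, x, y, z].
In Python, from plant import r, gripper_to, inverse_kinematics, vision, models, telemetry gives the robot as it stands. Calls block until the motion is done:
- r.move_to(position, orientation): joint-space move of the TCP to a pose.
- r.move_l(position, rot=None, vel=0.15, guard=None): straight line of the TCP; rot=None keeps the orientation; vel is the mean speed in m/s. With guard (N) it stops when the force on the tool has changed by that much, and returns True; else False.
- r.movej(angles): joint-space move.
- gripper_to(opening, f_grip=None): finger opening in m; f_grip is the grip in N (None keeps the last); returns when the fingers have stopped.
- r.hold(seconds).
- inverse_kinematics(position, orientation): joint angles nearest the present ones, or None.
- vision.snapshot(name): name is "scene" or "top" or "wrist"; returns the picture (420x560x3 uint8, red, green, blue); there is no depth.
- vision.get_calibration(name): a dict with "fx", "fy", "cx", "cy" (pixels), "position" and "orientation" of the camera in the world. Camera axes: x right, y down, z forward; pixel columns grow to the right and rows downward; lengths in m; the calibration is good to about 2 mm. A picture is of the moment at which its call begins: read the wrist's pose just before it. get_calibration takes no time and is no camera call; for the wrist camera it gives the pose at the moment of the call.
A pose or a line that the arm cannot do raises r.PlanningError and nothing moves.
- r.sign_off(): hands the job in; it is judged then, once.
Trained networks look in the newest picture that a camera, given by its name, has taken for a name from the list of things; names that differ only in an ending like _2 or _b are one class to them, and where a whole thing is asked for, a point or a joint stands for the part that bears it (a point fixed in the world has none). Each returns a list of dicts, best first, with "score" (0 to 1); they miss things now and then, are a little off and sometimes report something else, mostly with a low value. They report only what shows in the picture. A call takes as long as a camera call. They do not tell look-alikes from the thing itself.
- models.boxes_of(thing, camera): "at" ([x, y, z] in m, in world coordinates, good to about 4 mm: the middle of the surface that is visible of it).
- models.regions_of(thing, camera): "pixels" (420x560 bool, what is visible of it).
- models.mark_of(thing, camera): "at" ([x, y, z] in m, in world coordinates, good to about 4 mm: a listed point, or the origin of a listed thing).
Readings, each from a call of its own:
- telemetry.current_t(): time.
- telemetry.current_joints(): joint angles.
- telemetry.current_dq(): joint speeds.
- telemetry.current_joint_efforts(): joint torques, N m.
- telemetry.current_ee_pos(): TCP position.
- telemetry.current_tool_rot(): TCP orientation.
- telemetry.current_wrist_force(): force on the tool from outside, world axes, zero at the start.
- telemetry.current_torque(): the same for the moment, N m.
- telemetry.current_opening(): finger opening in m.
- telemetry.current_finger_force(): force on a finger pad.
Only numpy, scipy, OpenCV 4.12 (cv2) and the standard library are available. Lean on these libraries where they do the work, as an engineer would, in place of code of your own. Each camera call takes 0.05 s, during which the arm holds its last target. There are 200 camera calls.

### The job

Build up the gear stage: lift the spanner off the pin it was left on and hang it by its eye on the peg of the wooden stand, and put every brass gear onto a pin of the blue carrier, any gear on any pin, turned so that its teeth mesh with the steel sun gear and pushed fully home on the plate, hub upwards. When all that is done, turn the black knob of the sun gear until its red pointer points at the red mark on the plate, leaving the gears home and the spanner hanging. Do not knock the wrench, tape measure or block of pine about.

Things in the scene. Friction and masses are not known exactly. Their poses are not given: they have to be found in the camera images.
- carrier: Blue round plate, 190 mm across and 15 mm thick, fixed on the bench. Origin: centre of its underside, on the sun gear's axis; z up. Four steel pins, 14 mm thick and standing 26 mm above the plate with tapered tips, at 60 mm from the centre in the directions 180, 90, 0 and -90 deg (pin0 to pin3) from its x axis.
- pin0 (a point): Foot of pin 0 on the axis of the pin, at the plate's top (z = 15 mm); the pin rises 26 mm from here. A gear home on it has its origin here. It goes home only if turned so that a sun tooth faces a gap of the gear on the line of centres, or the reverse (1.2 mm play each side); else it stops on the sun's teeth, 6 to 10 mm above home.
- pin1 (a point): Foot of pin 1 on the axis of the pin, at the plate's top (z = 15 mm); the pin rises 26 mm from here. A gear home on it has its origin here. It goes home only if turned so that a sun tooth faces a gap of the gear on the line of centres, or the reverse (1.2 mm play each side); else it stops on the sun's teeth, 6 to 10 mm above home.
- pin2 (a point): Foot of pin 2 on the axis of the pin, at the plate's top (z = 15 mm); the pin rises 26 mm from here. A gear home on it has its origin here. It goes home only if turned so that a sun tooth faces a gap of the gear on the line of centres, or the reverse (1.2 mm play each side); else it stops on the sun's teeth, 6 to 10 mm above home.
- pin3 (a point): Foot of pin 3 on the axis of the pin, at the plate's top (z = 15 mm); the pin rises 26 mm from here. A gear home on it has its origin here. It goes home only if turned so that a sun tooth faces a gap of the gear on the line of centres, or the reverse (1.2 mm play each side); else it stops on the sun's teeth, 6 to 10 mm above home.
- sun (a joint): Angle of the steel sun gear and its knob about the carrier's axis, rad, counter-clockwise positive from above; 0 = red pointer along the carrier's +x. Range -3.0 to 0.3; starts between -1.35 and -0.95; the red mark is at -2.356. Stays where left (0.05 N m friction). 12 teeth, 80 mm over tips, pitch radius 36 mm, 8.2 mm thick there, z = 15 to 25 mm; a tooth lies under the pointer and every 30 deg.
- knob_grip (a point): Middle of the sun's black wing knob, on the axis, 73 mm above the bench. The wing is 40 mm long (along the pointer), 12 mm thick and 26 mm tall, from z = 60 to 86 mm, on an 18 mm shaft; red stripe on its top on the side of the pointer and red end face there.
- red_mark (a point): Middle of the red stripe painted on the plate, 73 mm from the centre, in the direction -135 deg from the carrier's x axis (between two pins); on the plate's top.
- gear0: Brass gear (None if absent): 8 teeth, 56 mm over tips, 18 mm thick, 16 mm bore right through; square hub on top 25 x 25 x 20 mm (38 mm tall in all). Origin: centre of its underside on the bore axis; z up, hub side. A tooth lies on +x and every 45 deg; hub faces look along x and y. About 0.15 kg. Teeth 8.2 mm thick at the pitch radius of 24 mm.
- gear1: Brass gear (None if absent): 8 teeth, 56 mm over tips, 18 mm thick, 16 mm bore right through; square hub on top 25 x 25 x 20 mm (38 mm tall in all). Origin: centre of its underside on the bore axis; z up, hub side. A tooth lies on +x and every 45 deg; hub faces look along x and y. About 0.15 kg. Teeth 8.2 mm thick at the pitch radius of 24 mm.
- gear2: Brass gear (None if absent): 8 teeth, 56 mm over tips, 18 mm thick, 16 mm bore right through; square hub on top 25 x 25 x 20 mm (38 mm tall in all). Origin: centre of its underside on the bore axis; z up, hub side. A tooth lies on +x and every 45 deg; hub faces look along x and y. About 0.15 kg. Teeth 8.2 mm thick at the pitch radius of 24 mm.
- gear3: Brass gear (None if absent): 8 teeth, 56 mm over tips, 18 mm thick, 16 mm bore right through; square hub on top 25 x 25 x 20 mm (38 mm tall in all). Origin: centre of its underside on the bore axis; z up, hub side. A tooth lies on +x and every 45 deg; hub faces look along x and y. About 0.15 kg. Teeth 8.2 mm thick at the pitch radius of 24 mm.
- spanner: Flat steel spanner, 8 mm thick, lying with its eye loosely round pin0 on the plate, its handle reaching out over the plate's rim. Origin: centre of the eye at its underside; x points along the handle, z through the eye (up as it starts). Eye 30 mm inside and 44 mm outside; handle 14 mm wide from the eye to x = 102 mm, then a two-pronged fork to x = 120 mm. 0.12 kg.
- spanner_end (a point): Fork end of the spanner, 118 mm from the eye's centre.
- peg_stand: Fixed wooden stand: foot 110 x 110 x 14 mm, upright board 90 mm wide and 14 mm thick up to z = 210 mm. Origin: on the bench at the middle of the board's front face; the front looks along its -x axis.
- peg_root (a point): Where the axis of the steel peg leaves the board, 165 mm above the bench. The peg is 8 mm thick and slopes up 45 deg away from the board.
- peg_tip (a point): Free end of the peg, 35 mm out from the board and 200 mm above the bench (50 mm from the root along the peg).
- steel_toolbox: Bystander: fixed red toolbox behind the gears, 194 mm deep (along x), 404 mm wide, 180 mm tall; origin centre of the underside; its front face looks to -x, 97 mm in front of the origin. Keep the gripper's body clear of it.
- wrench_11: Bystander: small steel wrench, 26x164x11 mm, long along its y; origin centre of the underside. Not to be knocked about.
- tape_measure: Bystander: yellow tape measure, 34x91x66 mm; origin centre of the underside. Not to be knocked about.
- offcut_pine: Bystander: block of pine, 42x90x30 mm, long along its y; origin centre of the underside. Not to be knocked about.
Things that resemble listed ones, but are neither listed nor needed, are in the scene too. What is shaped like the gear2 but pink or turquoise is not meant.

How it is judged:
On the way, in this order (a step that is already met when the one before it is completed fails the run):
1. the spanner hangs by its eye on the peg and every gear present is fully home on a pin, meshed with the sun gear (distance between spanner and peg_root below 0.06 m and height (world z) of spanner above 0.142 m and height (world z) of spanner_end below 0.09 m and contact force between spanner and peg_stand above 0.2 N and ((horizontal distance between gear0 and pin0 below 0.004 m and height (world z) of gear0 below 0.0185 m) or (horizontal distance between gear0 and pin1 below 0.004 m and height (world z) of gear0 below 0.0185 m) or (horizontal distance between gear0 and pin2 below 0.004 m and height (world z) of gear0 below 0.0185 m) or (horizontal distance between gear0 and pin3 below 0.004 m and height (world z) of gear0 below 0.0185 m)) and angle between each of gear0, gear1, gear2, gear3's own z axis and vertical below 0.12 rad and ((horizontal distance between gear1 and pin0 below 0.004 m and height (world z) of gear1 below 0.0185 m) or (horizontal distance between gear1 and pin1 below 0.004 m and height (world z) of gear1 below 0.0185 m) or (horizontal distance between gear1 and pin2 below 0.004 m and height (world z) of gear1 below 0.0185 m) or (horizontal distance between gear1 and pin3 below 0.004 m and height (world z) of gear1 below 0.0185 m)) and ((horizontal distance between gear2 and pin0 below 0.004 m and height (world z) of gear2 below 0.0185 m) or (horizontal distance between gear2 and pin1 below 0.004 m and height (world z) of gear2 below 0.0185 m) or (horizontal distance between gear2 and pin2 below 0.004 m and height (world z) of gear2 below 0.0185 m) or (horizontal distance between gear2 and pin3 below 0.004 m and height (world z) of gear2 below 0.0185 m)) and ((horizontal distance between gear3 and pin0 below 0.004 m and height (world z) of gear3 below 0.0185 m) or (horizontal distance between gear3 and pin1 below 0.004 m and height (world z) of gear3 below 0.0185 m) or (horizontal distance between gear3 and pin2 below 0.004 m and height (world z) of gear3 below 0.0185 m) or (horizontal distance between gear3 and pin3 below 0.004 m and height (world z) of gear3 below 0.0185 m))), for 0.2 s.
2. then the sun gear's red pointer is turned to the red mark (value of joint sun between -2.4962 and -2.2162 rad), for 0.2 s.
At the end, for the whole second after the job is handed in: Every gear present is on a pin (axis within 4 mm, underside within 3.5 mm of the plate, hub up within 7 deg), the spanner hangs at rest by its eye on the peg with its fork end down clear of the bench, and the sun's pointer is within 8 deg of the red mark, at rest (all of step 1 and all of step 2 and linear speed of spanner below 0.05 m/s and velocity of joint sun between -0.05 and 0.05 rad/s); the robot touches nothing.
It fails at once if a bystander (wrench, tape measure, block of pine) is moved more than 6 cm (distance of any of wrench_11, tape_measure, offcut_pine from where it was at the start of the episode above 0.06 m).
Of gear0, gear1, gear2, gear3 only 3 to 4 are there at a start; the rules pass over those that are not, and their reading is None.
At some moment in a run one of gear0, gear1, gear2, gear3 may be knocked a few centimetres aside while the robot is not near it.
Once in a run the grip may slacken for a moment while it holds something.
It also fails if it takes over 210 s, if anything falls off the work surface, if the arm or the gripper's body presses on something with over 40 N, if the wrist force passes 120 N, or if a joint passes its speed limit or range.

## Working session

There is one attempt and no reset: what is moved stays moved. The work goes in short steps, each a Python script; the robot and the scene stay as the last script left them, time stands still between calls to the robot, and variables do not carry over. Pictures are saved under pics/ and viewed, at most 14 in all, crops included, and the job is handed in when it is done.

```bash
ls; mkdir -p pics; cat > h.py <<'E'
import numpy as np, cv2
from scipy.spatial.transform import Rotation as R
from plant import r, gripper_to, inverse_kinematics, vision, models, telemetry
def snap(c,name=None):
    im=vision.snapshot(c)
    if name: cv2.imwrite('pics/'+name,im[:,:,::-1])
    return im
def rc(c):
    k=vision.get_calibration(c); q=k['orientation']
    return k,R.from_quat([q[1],q[2],q[3],q[0]]).as_matrix(),np.array(k['position'])
def pix(c,P):
    k,M,p=rc(c); v=(np.atleast_2d(P)-p)@M
    return np.c_[k['fx']*v[:,0]/v[:,2]+k['cx'],k['fy']*v[:,1]/v[:,2]+k['cy']]
def ray(c,uv,z,kk=None):
    k,M,p=kk or rc(c); uv=np.atleast_2d(uv)
    d=np.c_[(uv[:,0]-k['cx'])/k['fx'],(uv[:,1]-k['cy'])/k['fy'],np.ones(len(uv))]@M.T
    return p+d*((z-p[2])/d[:,2])[:,None]
def down(yaw):  # tool z down; y (closing line) at world angle yaw
    y=np.array([np.cos(yaw),np.sin(yaw),0]);z=np.array([0,0,-1.]);x=np.cross(y,z)
    q=R.from_matrix(np.c_[x,y,z]).as_quat(); return [q[3],q[0],q[1],q[2]]
E
python3 - <<'E'
from h import *
for c in ['scene','top','wrist']:
    snap(c,c+'0.png')
    k=vision.get_calibration(c); print(c,k)
    if c=='wrist': continue
    for t in ['gear0','carrier','pin0','pin1','pin2','pin3','knob_grip','red_mark','spanner','spanner_end','peg_stand','peg_root','peg_tip','steel_toolbox','wrench_11','tape_measure','offcut_pine']:
        m=models.mark_of(t,c); print(t,[(np.round(d['at'],3).tolist(),round(d['score'],2)) for d in m])
print(telemetry.current_t())
E
```

```text
pics
scene {'fx': 413.6472587207352, 'fy': 413.6472587207352, 'cx': 275.6162703753406, 'cy': 203.53626764285522, 'position': array([-0.13781427, -0.77738596,  0.70449221]), 'orientation': array([-0.49339088,  0.80066903, -0.29483972,  0.16900912])}
gear0 [([0.432, -0.066, 0.003], 0.87), ([0.461, 0.027, 0.004], 0.81), ([0.45, -0.153, -0.006], 0.79), ([0.461, 0.122, 0.0], 0.76), ([0.528, -0.073, -0.0], 0.74), ([0.534, -0.192, 0.006], 0.63), ([0.544, 0.088, -0.0], 0.59)]
carrier [([0.53, 0.291, -0.004], 0.9), ([0.354, 0.247, 0.023], 0.42)]
pin0 [([0.596, 0.308, 0.014], 0.74), ([0.549, 0.232, 0.016], 0.71), ([0.522, 0.351, 0.014], 0.63), ([0.469, 0.281, 0.015], 0.56)]
pin1 [([0.596, 0.308, 0.014], 0.74), ([0.549, 0.232, 0.016], 0.71), ([0.522, 0.351, 0.014], 0.63), ([0.469, 0.281, 0.015], 0.56)]
pin2 [([0.596, 0.308, 0.014], 0.74), ([0.549, 0.232, 0.016], 0.71), ([0.522, 0.351, 0.014], 0.63), ([0.469, 0.281, 0.015], 0.56)]
pin3 [([0.596, 0.308, 0.014], 0.74), ([0.549, 0.232, 0.016], 0.71), ([0.522, 0.351, 0.014], 0.63), ([0.469, 0.281, 0.015], 0.56)]
knob_grip [([0.532, 0.288, 0.078], 0.
[... 2135 characters left out ...]
0.357, 0.248, 0.018], 0.69)]
peg_stand [([0.515, -0.338, 0.002], 0.55)]
peg_root [([0.508, -0.334, 0.164], 0.87), ([0.543, 0.237, 0.017], 0.47), ([0.487, -0.305, 0.201], 0.37)]
peg_tip [([0.489, -0.307, 0.201], 0.74)]
steel_toolbox [([0.547, 0.235, 0.016], 0.72)]
wrench_11 [([0.536, 0.452, 0.001], 0.73), ([0.496, 0.231, 0.013], 0.29)]
tape_measure [([0.396, -0.266, -0.0], 0.57), ([0.534, 0.289, 0.073], 0.37)]
offcut_pine [([0.688, 0.163, 0.001], 0.61)]
wrist {'fx': 377.52692062241925, 'fy': 377.52692062241925, 'cx': 285.92239911404005, 'cy': 210.2090200362724, 'position': array([0.07295034, 0.57519871, 0.38408472]), 'orientation': array([0.10218591, 0.78496689, 0.60594027, 0.07887585])}
1.85
```

View pics/scene0.png

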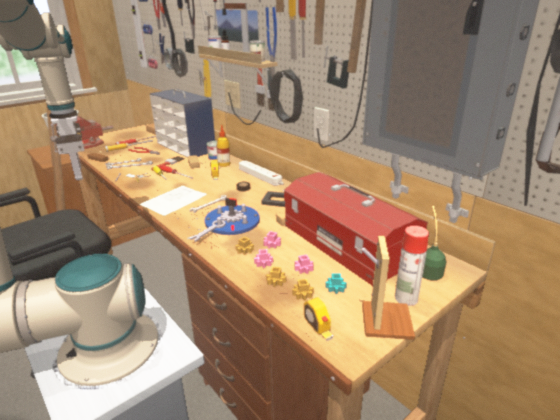

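View pics/top0.png

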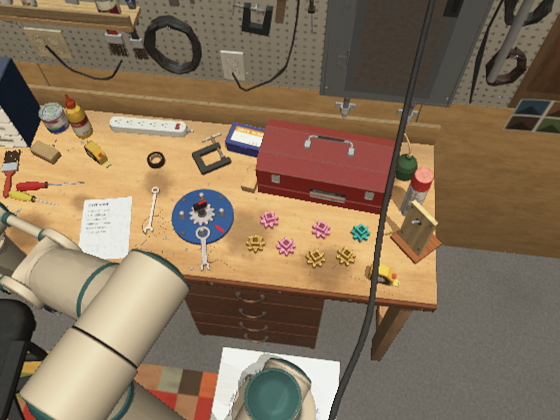

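The scene image shows three brass gears at (245,245), (275,276) and (303,289). The look-alikes are pink at (271,240), (263,258) and (304,263), and turquoise at (336,283). The spanner eye lies on pin0 at top (203,232). The peg stand is at top (420,230) and the tape measure is next to it at (383,274). I'll go with the three brass gears and pins 0, 1 and 3, which are the ones away from the toolbox. Next I'll check this from close up with the wrist camera.

```bash
cat >> h.py <<'E'
def tool():
    q=telemetry.current_tool_rot(); return R.from_quat([q[1],q[2],q[3],q[0]]).as_matrix(),np.array(telemetry.current_ee_pos())
def camoff():
    M,p=tool(); k,C,cp=rc('wrist'); return M.T@(cp-p)
CO=np.array(camoff())
def qm(q): return R.from_quat([q[1],q[2],q[3],q[0]]).as_matrix()
def look(xy,camz,yaw):
    q=down(yaw); r.move_to((np.array([xy[0],xy[1],camz])-qm(q)@CO).tolist(),q); r.hold(.3)
E
python3 - <<'E'
from h import *
print(CO, tool())
for yaw in np.radians([-90,90,0,180]):
    q=down(yaw); print(yaw,[inverse_kinematics((np.array([x,y,.37])-qm(q)@CO).tolist(),q) is not None for x,y in [(.53,.29),(.45,.1),(.45,-.1)]])
E
```

```text
[ 7.49560195e-02 -5.83508381e-05 -1.53577848e-01] (array([[-9.67461884e-01,  2.53016803e-01,  2.36612319e-05],
       [ 2.53016804e-01,  9.67461879e-01,  9.39322187e-05],
       [ 8.75089806e-07,  9.68625305e-05, -9.99999995e-01]]), array([0.14548583, 0.55630446, 0.23050681]))
-1.5707963267948966 [True, True, True]
1.5707963267948966 [True, True, True]
0.0 [True, True, True]
3.141592653589793 [True, False, False]
```

```bash
python3 - <<'E'
from h import *
look((.53,.29),.37,np.pi/2)
im=snap('wrist','w_car.png'); np.save('car.npy',im)
for t in ['pin0','knob_grip','spanner','spanner_end','carrier']:
    print(t,[(np.round(d['at'],4).tolist(),round(d['score'],2)) for d in models.mark_of(t,'wrist')])
hsv=cv2.cvtColor(im,cv2.COLOR_RGB2HSV)
m=cv2.inRange(hsv,(100,100,40),(130,255,255))
cs,_=cv2.findContours(m,cv2.RETR_EXTERNAL,cv2.CHAIN_APPROX_NONE)
c=max(cs,key=cv2.contourArea)[:,0,:]
h=cv2.convexHull(c)[:,0,:]
W=ray('wrist',c,.015)[:,:2]
from scipy.optimize import least_squares
s=least_squares(lambda p:np.hypot(*(W-p[:2]).T)-p[2],[.53,.29,.095],loss='soft_l1',f_scale=.001)
print('circle',s.x,np.std(s.fun),cv2.contourArea(c))
print(rc('wrist')[2])
E
```

```text
pin0 [([0.5949, 0.3061, 0.0147], 0.8), ([0.5441, 0.2326, 0.0137], 0.77), ([0.5224, 0.3503, 0.0178], 0.76), ([0.474, 0.2778, 0.0165], 0.57), ([0.6878, 0.1591, 0.0003], 0.54)]
knob_grip [([0.5349, 0.291, 0.0707], 0.82)]
spanner [([0.4744, 0.2742, 0.0122], 0.64)]
spanner_end [([0.5357, 0.2931, -0.0038], 0.53)]
carrier [([0.5382, 0.2926, -0.0039], 0.84), ([0.5209, 0.3535, 0.0177], 0.25)]
circle [0.53402886 0.2918086  0.0927079 ] 0.012629019733139303 31570.5
[0.52996994 0.29010186 0.3700121 ]
```

View pics/w_car.png

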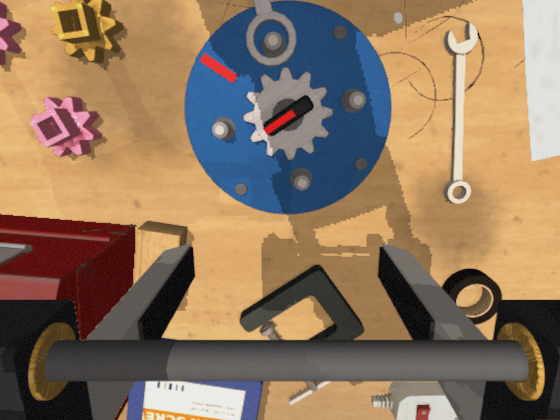

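The picture shows the plate with centre at about (288,107), pin tips at (274,41), (222,129), (301,183) and (357,100), and the spanner eye at (272,40). The knob's red half points lower-left, (265,130). I'll refine these numerically.

```bash
cat > car.py <<'E'
from h import *
from scipy.optimize import least_squares
def carrier(im,K,c0,yaw0,dbg=None,pins=(0,1,2,3)):
    k,M,p=K
    def px(P):
        v=(np.atleast_2d(P)-p)@M; return np.c_[k['fx']*v[:,0]/v[:,2]+k['cx'],k['fy']*v[:,1]/v[:,2]+k['cy']]
    hsv=cv2.cvtColor(im,cv2.COLOR_RGB2HSV)
    m=cv2.inRange(hsv,(100,90,30),(130,255,255))
    c=max(cv2.findContours(m,cv2.RETR_EXTERNAL,cv2.CHAIN_APPROX_NONE)[0],key=cv2.contourArea)[:,0,:]
    W=ray('',c+0.0,.015,K)[:,:2]; cen=np.array(c0,float)
    for th in (.01,.004,.002,.002):
        d=np.hypot(*(W-cen).T); S=W[abs(d-.095)<th]
        f=least_squares(lambda q:np.hypot(*(S-q[:2]).T)-q[2],[*cen,.095]); cen=f.x[:2]
    print('plate',f.x,'rms',np.std(f.fun),len(S))
    g=cv2.cvtColor(im,cv2.COLOR_RGB2GRAY); T=[]
    for i,a in enumerate(np.radians([180,90,0,-90])):
        P=np.r_[cen+.06*np.array([np.cos(a+yaw0),np.sin(a+yaw0)]),.041]
        u=px(P)[0]; rr=k['fx']*.007/np.linalg.norm(P-p)
        x,y=np.round(u).astype(int); n=int(3*rr); x0,y0=max(x-n,0),max(y-n,0)
        roi=cv2.resize(g[y0:y+n,x0:x+n],None,fx=4,fy=4,interpolation=cv2.INTER_CUBIC)
        # bright flat tip: blob nearest the prediction
        best=None
        for th in range(235,120,-5):
            nl,lab,st,ce=cv2.connectedComponentsWithStats((roi>th).astype(np.uint8))
            for j in range(1,nl):
                rad=np.sqrt(st[j,4]/np.pi)/4
                w=(ce[j]+.5)/4-.5+[x0,y0]
                if .3*rr<rad<.95*rr and np.hypot(*(w-u))<1.0*rr and max(st[j,2:4])<1.5*min(st[j,2:4]):
                    if best is None or rad>best[1]: best=(w,rad)
        if best is None: T.append(None); continue
        T.append(ray('',best[0],.041,K)[0,:2]); print('pin',i,best[0].round(1),round(best[1],2),'of',round(rr,1),T[-1].round(4))
    ok=[i for i in pins if T[i] is not None]
    def res(q):
        return np.concatenate([T[i]-q[:2]-.06*np.array([np.cos(a),np.sin(a)]) for i in ok for a in [np.radians(180-90*i)+q[2]]])
    f2=least_squares(res,[*cen,yaw0]); print('pins fit',f2.x,np.degrees(f2.x[2]),'res mm',(f2.fun*1e3).round(1))
    return cen,f2.x
E
python3 - <<'E'
from car import *
look((.47,.29),.34,np.pi/2)
K=rc('wrist'); im=snap('wrist','w_car2.png'); np.save('car2.npy',im)
import pickle; pickle.dump(K,open('car2.pkl','wb'))
carrier(im,K,(.534,.291),.19)
E
```

```text
plate [0.53270235 0.29212301 0.09327366] rms 0.0001690151070048465 382
pin 0 [272.4 114.5] 5.48 of 8.8 [0.4746 0.2798]
pin 1 [361.6 173.9] 5.11 of 8.5 [0.5207 0.3507]
pin 2 [303.  256.8] 4.64 of 8.2 [0.5917 0.3046]
pin 3 [217.  202.9] 7.94 of 8.4 [0.5446 0.2339]
pins fit [0.53292026 0.29226621 0.20491314] 11.740658132923258 res mm [ 0.5 -0.2  0.  -0.3  0.1  0.1 -0.5  0.4]
```

View pics/w_car2.png

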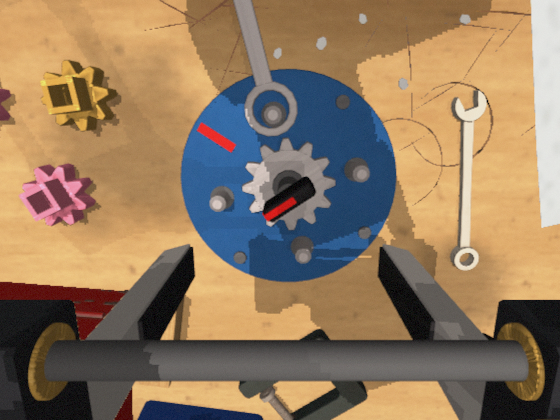

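The closer view agrees: pins at (272,114), (362,174), (303,257) and (217,203). The fit gives a centre of (0.533,0.292) and a yaw of 11.7°. Now the spanner handle, sun angle and peg.

```bash
python3 - <<'E'
from car import *
import pickle
K=pickle.load(open('car2.pkl','rb'))
a=ray('',[[266,215],[311,182]],.086,K); d=a[0]-a[1]; print('knob ends',a.round(4),'pointer world deg',np.degrees(np.arctan2(d[1],d[0])),'len',np.hypot(*d[:2]))
look((.33,.25),.36,np.pi/2)
K=rc('wrist'); snap('wrist','w_span.png')
for t in ['spanner','spanner_end']: print(t,[(np.round(x['at'],4).tolist(),round(x['score'],2)) for x in models.mark_of(t,'wrist')])
rg=models.regions_of('spanner','wrist'); m=rg[0]['pixels']; v,u=np.nonzero(m); W=ray('',np.c_[u,v],.023,K)[:,:2]
c=W.mean(0); e=np.linalg.svd(W-c,full_matrices=False)[2][0]; print('region',rg[0]['score'],len(u),c,e,np.degrees(np.arctan2(e[1],e[0])),'ext',((W-c)@e).min(),((W-c)@e).max())
for xy in [(.40,-.28),(.36,-.22)]:
    look(xy,.48,np.pi/2); snap('wrist','w_peg%d.png'%(xy[0]*100))
    for t in ['peg_root','peg_tip','peg_stand','tape_measure']: print(t,[(np.round(x['at'],4).tolist(),round(x['score'],2)) for x in models.mark_of(t,'wrist')][:3])
E
```

```text
knob ends [[0.5422 0.2762 0.086 ]
 [0.5188 0.3073 0.086 ]] pointer world deg -53.04383087479953 len 0.038907917891967014
spanner [([0.4723, 0.2763, 0.0109], 0.79), ([0.5358, 0.2917, 0.0738], 0.47)]
spanner_end [([0.3534, 0.2489, 0.0243], 0.88)]
region 0.91 2300 [0.42036178 0.26422004] [0.96901364 0.2470072 ] 14.300484087774427 ext -0.06851345458824978 0.07075041908659002
peg_root [([0.5056, -0.3345, 0.1628], 0.76)]
peg_tip [([0.4836, -0.3073, 0.1961], 0.8)]
peg_stand [([0.5104, -0.3346, 0.0023], 0.58)]
tape_measure [([0.3968, -0.265, -0.0022], 0.87)]
peg_root []
peg_tip []
peg_stand []
tape_measure [([0.3961, -0.2665, -0.0016], 0.72)]
```

```bash
cat > hang.py <<'E'
from h import *
root=np.array([.507,-.3343,.165]); o=np.array([-.59,.807,0]); o/=np.linalg.norm(o); up=np.array([0,0,1.])
peg=(o+up)/np.sqrt(2); t=np.radians(60)
def hp(s,sg,dz=0,L=.06):
    xs=np.cos(t)*o-np.sin(t)*up; z=-(np.sin(t)*o+np.cos(t)*up); xt=sg*xs; M=np.c_[xt,np.cross(z,xt),z]
    q=R.from_matrix(M).as_quat(); eye=root+s*peg+dz*up
    return (eye-M@np.array([-sg*L,0,.012])).tolist(),[q[3],q[0],q[1],q[2]]
E
python3 - <<'E'
from hang import *
for sg,yaw in [(1,104.3),(-1,-75.7)]:
    print(sg,inverse_kinematics([.4094,.2614,.031],down(np.radians(yaw))),*[inverse_kinematics(*hp(s,sg)) for s in(.085,.022)])
E
```

```text
1 [ 4.24878102e-01  3.48636617e-01  1.97610182e+00 -4.44089210e-16
  8.16854216e-01 -1.39550031e+00] [-0.26060313  0.15713223  2.4740256   4.14861322  0.69889675  1.07374833] [-0.3591915   0.31992231  2.48347506  3.88417296  0.77849176  1.3087503 ]
-1 [ 4.24878102e-01  3.48636617e-01  1.97610182e+00 -4.44089210e-16
  8.16854216e-01  1.74609235e+00] [-0.26060313  0.15713223  2.4740256   4.14861322  0.69889675 -2.06784432] [-0.3591915   0.31992231  2.48347506  3.88417296  0.77849176 -1.83284235]
```

View pics/w_peg40.png

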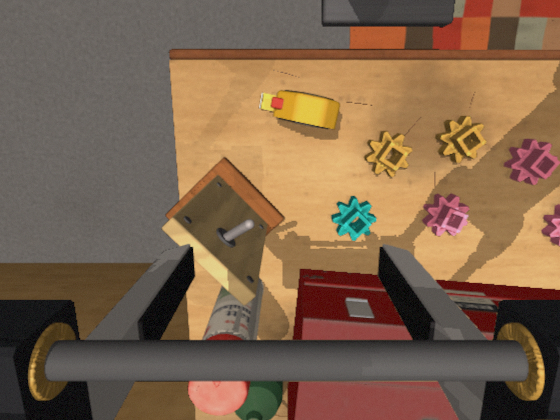

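The peg runs from (222,237) to (252,225) and leaves the board towards +y/-x, as I measured. The tape is at (305,108), well clear. Now I'll grip the spanner.

```bash
python3 - <<'E'
from hang import *
q=down(np.radians(104.3)); g=[.4094,.2614]
P,Q=hp(.085,1); P2=(np.array(P)+.06*o+.1*up).tolist()
print(inverse_kinematics(P2,Q))
gripper_to(.05)
r.move_to([*g,.12],q); print(r.move_l([*g,.031],vel=.06,guard=8), tool()[1])
gripper_to(.005,60); print('open',telemetry.current_opening(),telemetry.current_finger_force(),telemetry.current_wrist_force())
r.move_l([*g,.3],vel=.1); r.hold(.3)
print('open',telemetry.current_opening(),telemetry.current_wrist_force(),telemetry.current_t())
snap('scene'); print([(np.round(x['at'],4).tolist(),round(x['score'],2)) for x in models.mark_of('spanner','scene')])
E
```

```text
None
False [0.40968361 0.26153201 0.03135038]
open 0.013613283151974107 59.99659180641174 [ 0.15219651 -0.66733143  0.51456135]
open 0.013256838683612921 [-1.19159072 -0.39251095  0.38642164] 17.8667
[([0.5957, 0.3021, 0.0117], 0.69), ([0.4747, 0.2799, 0.285], 0.6), ([0.5469, 0.2324, 0.0168], 0.38)]
```

```bash
python3 - <<'E'
from hang import *
P,Q=hp(.085,1)
for a,b in [(0,0),(0,.03),(.03,.03),(.06,0),(.06,.04),(.1,0),(0,.07)]:
    j=inverse_kinematics((np.array(P)+a*o+b*up).tolist(),Q); print(a,b,None if j is None else np.round(j,2))
print(P)
E
```

```text
0 0 [-0.26  0.16  2.47  4.15  0.7   1.07]
0 0.03 [-0.26  0.07  2.42  4.3   0.64  0.88]
0.03 0.03 None
0.06 0 None
0.06 0.04 None
0.1 0 None
0 0.07 None
[0.44768782580890865, -0.2531730091996428, 0.17914255217379024]
```

```bash
cat >> hang.py <<'E'
def hp2(s,t,dps,sg=1,dz=0,out=0,L=.06):
    oo=R.from_rotvec([0,0,dps]).apply(o); xs=np.cos(t)*oo-np.sin(t)*up; z=-(np.sin(t)*oo+np.cos(t)*up); xt=sg*xs; M=np.c_[xt,np.cross(z,xt),z]
    q=R.from_matrix(M).as_quat(); eye=root+s*peg+dz*up+out*o
    return (eye-M@np.array([-sg*L,0,.012])).tolist(),[q[3],q[0],q[1],q[2]]
E
python3 - <<'E'
from hang import *
for t in (40,50,60,75):
  for d in (-20,0,20,35):
    js=[inverse_kinematics(*hp2(s,np.radians(t),np.radians(d),dz=dz,out=ou)) for s,dz,ou in [(.085,.05,.03),(.08,0,0),(.022,0,0)]]
    print(t,d,[None if j is None else np.round(j,2).tolist() for j in js])
E
```

```text
40 -20 [[-0.15, 0.03, 2.0, -0.8, 0.95, 0.0], [-0.21, 0.12, 2.06, -0.89, 0.82, 0.1], [-0.27, 0.22, 2.07, -0.99, 0.71, 0.18]]
40 0 [[-0.35, -0.12, 2.14, -0.66, 0.62, -0.53], [-0.41, -0.01, 2.2, -0.83, 0.46, -0.38], [-0.47, 0.11, 2.22, -1.05, 0.34, -0.18]]
40 20 [[-0.74, -0.21, 2.2, 0.21, 0.47, -1.87], [-0.76, -0.08, 2.27, 0.4, 0.29, -2.09], [-0.79, 0.05, 2.28, 0.82, 0.17, -2.53]]
40 35 [None, None, None]
50 -20 [[-0.05, 0.08, 2.11, -1.09, 0.96, 0.34], None, None]
50 0 [None, None, [-0.41, 0.18, 2.36, 4.29, 0.44, 0.82]]
50 20 [[-0.77, -0.22, 2.36, 0.82, 0.19, -2.49], [-0.79, -0.04, 2.43, 2.16, 0.19, 2.41], [-0.82, 0.12, 2.44, 2.57, 0.33, 1.97]]
50 35 [None, [-1.13, -0.01, 2.4, 1.48, 0.58, 2.67], [-1.1, 0.15, 2.4, 1.75, 0.57, 2.37]]
60 -20 [None, None, None]
60 0 [None, [-0.27, 0.17, 2.48, 4.12, 0.7, 1.1], [-0.36, 0.32, 2.48, 3.88, 0.78, 1.31]]
60 20 [[-0.8, -0.14, 2.53, 2.56, 0.34, 2.02], [-0.83, 0.09, 2.6, 2.78, 0.62, 1.75], [-0.85, 0.29, 2.6, 2.83, 0.81, 1.66]]
60 35 [[-1.28, -0.11, 2.51, 1.62, 0.78, 2.46], [-1.23, 0.12, 2.56, 1.94, 0.81, 2.07], [-1.18, 0.3, 2.54, 2.12, 0.87, 1.86]]
75 -20 [None, None, None]
75 0 [[-0.11, 0.3, 2.61, 4.04, 1.16, 1.38], [-0.21, 0.53, 2.65, 3.86, 1.34, 1.6], [-0.31, 0.69, 2.63, 3.75, 1.45, 1.68]]
75 20 [None, None, None]
75 35 [None, None, None]
```

```bash
python3 - <<'E'
from hang import *
a=(np.radians(42),np.radians(-14))
P,Q=hp2(.085,*a,dz=.04,out=.03)
r.move_to([.42,.05,.32],down(np.radians(104.3-60))) ; print(telemetry.current_opening())
r.move_to(P,Q); r.hold(.3); print(telemetry.current_opening(),telemetry.current_joints().round(2) if hasattr(telemetry.current_joints(),'round') else telemetry.current_joints())
snap('wrist','w_h1.png'); snap('top','t_h1.png'); snap('scene','s_h1.png')
im=cv2.imread('pics/t_h1.png'); im2=cv2.imread('pics/s_h1.png')
cv2.imwrite('pics/h1.png',np.hstack([cv2.resize(im[180:300,320:470],(400,320),interpolation=2),cv2.resize(im2[200:350,270:430],(400,320),interpolation=2)]))
for c in('top','scene'):print([(np.round(x['at'],4).tolist(),round(x['score'],2)) for x in models.mark_of('spanner',c)])
M=qm(Q);print('eye exp',np.array(tool()[1])+tool()[0]@[-.06,0,.012])
E
```

```text
0.013006992182208185
0.01291865389131701 [-0.16 -0.    2.09 -0.88  0.83 -0.01]
[([0.4587, -0.2677, 0.2625], 0.7)]
[([0.4576, -0.2673, 0.2647], 0.75)]
eye exp [ 0.45381538 -0.26158534  0.26515417]
```

View pics/h1.png

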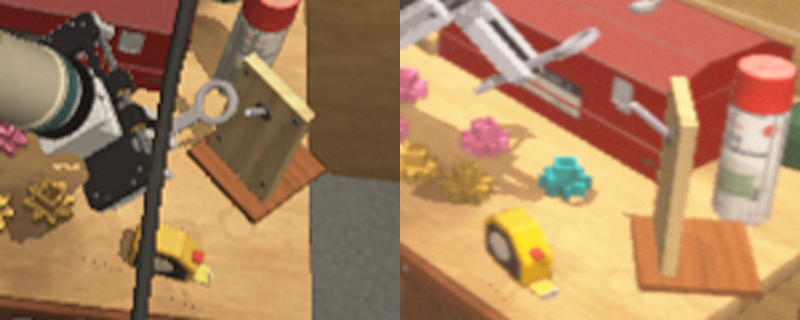

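The left crop shows the eye held just off the peg tip, and the right crop shows it above and in front of the board. The eye sits about 6 mm further along the handle than I assumed, so I'll correct L and slide it on.

```bash
python3 - <<'E'
from hang import *
a=(np.radians(42),np.radians(-14))
for s,v in [(.08,.05),(.05,.03),(.024,.03)]:
    P,Q=hp2(s,*a,L=.065); print(s,r.move_l(P,Q,vel=v,guard=6),telemetry.current_wrist_force(),telemetry.current_opening())
P,Q=hp2(.024,*a,L=.065,dz=-.012); print(r.move_l(P,vel=.02,guard=3),telemetry.current_wrist_force(),tool()[1]-P)
for c in('top','scene'):
    snap(c,'%s_h2.png'%c[0]); print([(np.round(x['at'],4).tolist(),round(x['score'],2)) for x in models.mark_of('spanner',c)])
im=cv2.imread('pics/t_h2.png'); im2=cv2.imread('pics/s_h2.png')
cv2.imwrite('pics/h2.png',np.hstack([cv2.resize(im[180:300,320:470],(400,320),interpolation=2),cv2.resize(im2[200:350,270:430],(400,320),interpolation=2)]))
E
```

```text
0.08 False [ 0.01526907 -0.17899655 -1.60060286] 0.013238709766154095
0.05 False [-0.19200018 -0.16985455 -1.6454587 ] 0.013002384814842496
0.024 False [-1.00298851  2.08022017 -1.48439042] 0.013258670551077188Traceback (most recent call last):
  File "<stdin>", line 5, in <module>
plant.PlanningError: the arm cannot follow that straight line within its joint ranges
```

```bash
python3 - <<'E'
from hang import *
print(np.round(telemetry.current_joints(),2))
for c in('top','scene'):
    snap(c,'%s_h2.png'%c[0]); print([(np.round(x['at'],4).tolist(),round(x['score'],2)) for x in models.mark_of('spanner',c)])
im=cv2.imread('pics/t_h2.png'); im2=cv2.imread('pics/s_h2.png')
cv2.imwrite('pics/h2.png',np.hstack([cv2.resize(im[180:300,320:470],(400,320),interpolation=2),cv2.resize(im2[200:350,270:430],(400,320),interpolation=2)]))
E
```

```text
[-0.29  0.19  2.15 -1.14  0.61  0.23]
[([0.4993, -0.3234, 0.1779], 0.48)]
[]
```

View pics/h2.png

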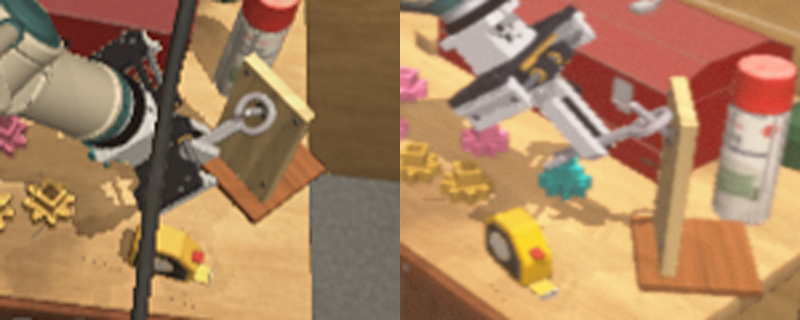

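The peg passes through the eye, close to the board (left crop, 252,112). Releasing now.

```bash
python3 - <<'E'
from hang import *
gripper_to(.05); r.hold(1.0)
M,p=tool(); print(r.move_l((p-M[:,2]*.06).tolist(),vel=.08,guard=8))
M,p=tool(); r.move_to([.40,-.05,.3],down(np.pi/2)); r.hold(.5)
for c in('top','scene'):
    snap(c,'%s_h3.png'%c[0])
    for t in('spanner','spanner_end'): print(t,[(np.round(x['at'],4).tolist(),round(x['score'],2)) for x in models.mark_of(t,c)])
im=cv2.imread('pics/t_h3.png'); im2=cv2.imread('pics/s_h3.png')
cv2.imwrite('pics/h3.png',np.hstack([cv2.resize(im[180:300,320:470],(400,320),interpolation=2),cv2.resize(im2[200:350,270:430],(400,320),interpolation=2)]))
print(telemetry.current_t())
E
```

```text
False
spanner [([0.5079, -0.3387, 0.1648], 0.75)]
spanner_end [([0.5171, -0.3199, 0.0422], 0.52)]
spanner [([0.513, -0.3332, 0.1661], 0.78), ([0.5326, 0.2867, 0.0733], 0.51)]
spanner_end [([0.5141, -0.319, 0.0494], 0.51)]
29.25
```

View pics/h3.png

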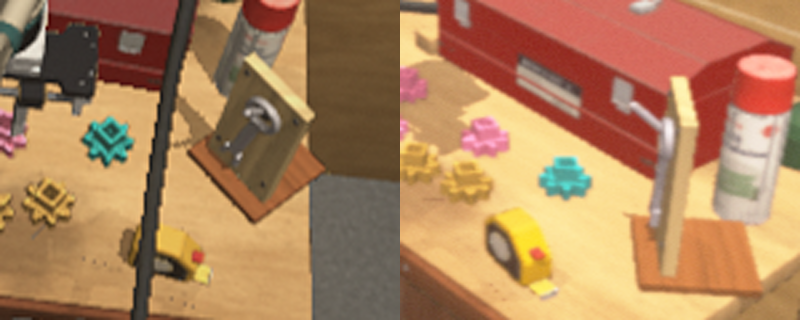

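The spanner is hanging: eye z is about 0.165 and the fork end about 0.046. Next I'll square the sun at -60° by gripping the knob, then look at the gears.

```bash
python3 - <<'E'
from h import *
yaw=np.radians(11.74); C=[.5329,.2922]
a,b=np.radians(-53+90),np.radians(11.74-60+90)
for y in (a,b,b-np.radians(75),b-np.pi, b-np.pi-np.radians(75)): print(np.degrees(y),np.round(inverse_kinematics([*C,.08],down(y)),2))
gripper_to(.05)
r.move_to([*C,.16],down(a)); print(r.move_l([*C,.08],vel=.06,guard=6))
gripper_to(.006,8); print(telemetry.current_opening(),telemetry.current_wrist_force())
r.move_l([*C,.08],down(b),vel=.05); r.hold(.2); print(telemetry.current_wrist_force(),telemetry.current_torque(),tool()[1])
gripper_to(.05); r.hold(.2); r.move_l([*C,.2],vel=.12)
look((.47,.29),.34,np.pi/2); K=rc('wrist'); im=snap('wrist','w_car3.png')
from car import carrier
carrier(im,K,(.533,.292),.2)
W=models.regions_of('steel_toolbox','top')
look((.37,.05),.40,np.pi/2); snap('wrist','w_g.png'); 
import pickle; pickle.dump(rc('wrist'),open('wg.pkl','wb'))
print([(np.round(x['at'],4).tolist(),round(x['score'],2)) for x in models.mark_of('gear0','wrist')])
print(telemetry.current_t())
E
python3 -c "
import cv2,numpy as np
a=cv2.imread('pics/w_car3.png')[60:290,170:410];b=cv2.imread('pics/w_g.png')
cv2.imwrite('pics/c1.png',np.hstack([cv2.resize(a,(400,383)),cv2.resize(b,(400,300))[:383] if 0 else cv2.copyMakeBorder(cv2.resize(b,(400,300)),0,83,0,0,0)]))"
```

```text
37.0 [ 0.39  0.44  1.65 -0.    1.05 -0.26]
41.74 [ 0.39  0.44  1.65 -0.    1.05 -0.34]
-33.26 [ 0.39  0.44  1.65 -0.    1.05  0.97]Traceback (most recent call last):
  File "<stdin>", line 4, in <module>
    return _wrapfunc(a, 'round', decimals=decimals, out=out)
    return _wrapit(obj, method, *args, **kwds)
    result = getattr(arr, method)(*args, **kwds)
TypeError: unsupported operand type(s) for *: 'NoneType' and 'float'
[ WARN:0@0.007] global loadsave.cpp:275 findDecoder imread_('pics/w_car3.png'): can't open/read file: check file path/integrity
Traceback (most recent call last):
TypeError: 'NoneType' object is not subscriptable
```

```bash
python3 - <<'E'
from h import *
yaw=np.radians(11.74); C=[.5329,.2922]
a,b=np.radians(-53+90),np.radians(11.74-60+90)
gripper_to(.05)
r.move_to([*C,.16],down(a)); print(r.move_l([*C,.08],vel=.06,guard=6))
gripper_to(.006,8); print(telemetry.current_opening(),telemetry.current_wrist_force())
r.move_l([*C,.08],down(b),vel=.05); r.hold(.2); print(telemetry.current_wrist_force(),telemetry.current_torque(),tool()[1])
gripper_to(.05); r.hold(.2); r.move_l([*C,.2],vel=.12)
look((.47,.29),.34,np.pi/2); K=rc('wrist'); im=snap('wrist','w_car3.png')
from car import carrier
carrier(im,K,(.533,.292),.2)
look((.37,.05),.40,np.pi/2); snap('wrist','w_g.png'); 
import pickle; pickle.dump(rc('wrist'),open('wg.pkl','wb'))
print([(np.round(x['at'],4).tolist(),round(x['score'],2)) for x in models.mark_of('gear0','wrist')])
print(telemetry.current_t())
E
python3 -c "
import cv2,numpy as np
a=cv2.imread('pics/w_car3.png')[60:290,170:410];b=cv2.imread('pics/w_g.png')
cv2.imwrite('pics/c1.png',np.hstack([cv2.resize(a,(400,383)),cv2.copyMakeBorder(cv2.resize(b,(400,300)),0,83,0,0,0)]))"
```

```text
False
0.017279954070350653 [ 1.69366129  2.20579203 -1.25937603]
[ 2.0173454   2.66747987 -2.00316164] [ 0.5144895  -0.47175627  0.02202295] [0.53352322 0.29262366 0.08011791]
plate [0.53266037 0.29213591 0.09326729] rms 0.00016521532508976476 354
pin 0 [272.5 116.2] 5.96 of 8.8 [0.4745 0.2798]
pin 1 [361.8 175.7] 5.61 of 8.5 [0.5207 0.3508]
pin 2 [303.1 258.1] 5.29 of 8.2 [0.5912 0.3046]
pin 3 [217.1 204.7] 7.98 of 8.4 [0.5446 0.2339]
pins fit [0.53273364 0.29229859 0.20561441] 11.780838063817193 res mm [ 0.5 -0.3  0.2 -0.2 -0.2  0.1 -0.4  0.3]
[([0.5487, 0.0868, -0.0003], 0.96), ([0.4645, 0.0239, -0.0042], 0.9), ([0.5307, -0.0735, 0.0007], 0.85), ([0.4456, -0.1371, 0.0037], 0.79), ([0.4602, 0.1179, -0.003], 0.79), ([0.4348, -0.0665, -0.0029], 0.77), ([0.5475, 0.2367, 0.011], 0.3)]
38.1167
```

View pics/c1.png

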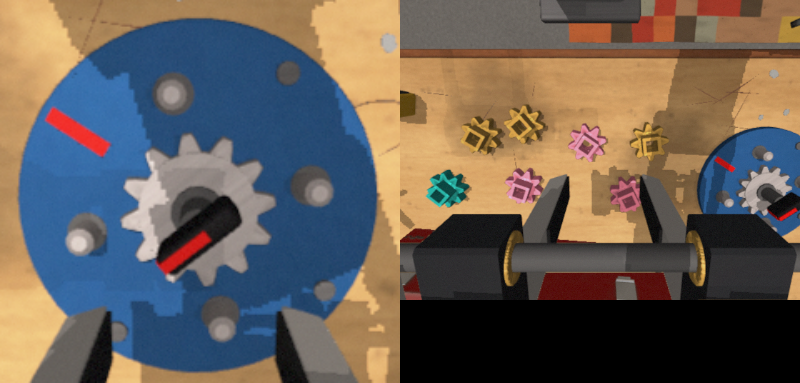

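The left crop shows the knob's red end at (170,262). The right crop shows brass gears at (480,135), (523,124) and (648,141), with look-alikes at (587,142), (523,187), (627,193) and (447,189). The 8 N knob grip stopped at 17 mm, so it was one-sided and the camera position is biased. I'll re-grip harder in two directions, which gives the true axis.

```bash
python3 - <<'E'
from h import *
C=np.array([.5335,.293]); b=np.radians(11.74-60+90)
r.move_to([*C,.16],down(b))
gripper_to(.05); r.move_l([*C,.08],vel=.08,guard=6)
for k in range(2):
    gripper_to(.006,30); r.hold(.2)
    p=tool()[1]; f=np.array(telemetry.current_wrist_force()); u=np.array([np.cos(b),np.sin(b)])
    print('A',telemetry.current_opening(),p,f,f[:2]@u); C=C+u*((p[:2]-C)@u)
    if k==0: gripper_to(.05); r.move_l([*C,.08],vel=.05)
# held: yaw exact
M,_=tool(); print('yaw',np.degrees(np.arctan2(M[1,1],M[0,1])))
gripper_to(.05); r.move_l([*C,.15],vel=.1)
b2=b-np.pi/2; gripper_to(.07); r.move_to([*C,.15],down(b2)); r.move_l([*C,.08],vel=.08,guard=6)
gripper_to(.03,20); r.hold(.2); p=tool()[1]; u=np.array([np.cos(b2),np.sin(b2)])
print('B',telemetry.current_opening(),p,telemetry.current_wrist_force()); C=C+u*((p[:2]-C)@u); print(C)
gripper_to(.07); r.move_l([*C,.2],vel=.12); print(telemetry.current_t())
look((.47,.29),.34,np.pi/2); snap('wrist','w_car4.png')
E
```

```text
A 0.01667493740021154 [0.53343964 0.29290786 0.08010308] [-1.28851707 -0.82437274  1.79690447] -1.510284739572382
A 0.01613338884600369 [0.53341624 0.29291969 0.08000909] [ 0.81795904 -0.50245975 -0.43329094] 0.27582612511149857
yaw 41.737488323421765
B 0.039752664429923805 [0.53417519 0.29226858 0.08023318] [ 3.46786088 -4.79651368  0.54233159]
[0.53407608 0.29218015]
50.325
```

The fingertips were on the 18 mm shaft, below z = 60, so that centre is valid but the wing isn't squared. I'll re-grip higher.

```bash
python3 - <<'E'
from car import *
C=np.array([.5341,.2922]); b=np.radians(11.76-60+90)
gripper_to(.05); r.move_to([*C,.16],down(b)); r.move_l([*C,.092],vel=.08,guard=6)
gripper_to(.006,25); r.hold(.2)
print('A',telemetry.current_opening(),tool()[1],telemetry.current_wrist_force())
M,_=tool(); print('yaw',np.degrees(np.arctan2(M[1,1],M[0,1])))
gripper_to(.05); r.move_l([*C,.2],vel=.12)
look((.47,.29),.34,np.pi/2); K=rc('wrist'); im=snap('wrist','w_car5.png'); carrier(im,K,(.533,.292),.2)
hsv=cv2.cvtColor(im,cv2.COLOR_RGB2HSV); m=cv2.inRange(hsv,(0,150,80),(8,255,255))|cv2.inRange(hsv,(172,150,80),(180,255,255))
for c in cv2.findContours(m,cv2.RETR_EXTERNAL,cv2.CHAIN_APPROX_NONE)[0]:
    if cv2.contourArea(c)>60 and 150<c[:,0,0].mean()<420 and c[:,0,1].mean()<270:
        u=c[:,0,:].mean(0); 
        for z in (.015,.086):
            W=ray('',c[:,0,:],z,K)[:,:2]; e=np.linalg.svd(W-W.mean(0))[2][0]; print(u,z,W.mean(0),np.degrees(np.arctan2(e[1],e[0])))
print(telemetry.current_t())
E
```

```text
A 0.011709660677681347 [0.5340808  0.29219573 0.09209468] [-0.13814901 -0.39691086  1.46678685]
yaw 41.76627552091407
plate [0.53265561 0.29213182 0.09326936] rms 0.0001647187193027324 353
pin 0 [272.5 116.1] 6.0 of 8.8 [0.4743 0.2798]
pin 1 [361.8 175.6] 5.59 of 8.5 [0.5206 0.3508]
pin 2 [303.2 257.8] 5.38 of 8.2 [0.591  0.3047]
pin 3 [217.1 204.8] 7.97 of 8.4 [0.5446 0.2339]
pins fit [0.53262616 0.29229882 0.20611653] 11.809607516916639 res mm [ 0.4 -0.2  0.3 -0.2 -0.4  0.1 -0.3  0.3]
[280.45454545 211.72727273] 0.015 [0.55752316 0.28516336] -50.28263903111811
[280.45454545 211.72727273] 0.086 [0.53839526 0.28622939] -50.28263903111812
[216.01219512 138.86585366] 0.015 [0.49348504 0.23084628] 57.135303766225235
[216.01219512 138.86585366] 0.086 [0.48834403 0.24377599] 57.135303766225206
58.9583
```

The wing is now squared at -60° with zero side force, which gives the axis as (0.5341, 0.2922). Next is hub pose estimation for the brass gears.

```bash
cat > gear.py <<'E'
from car import *
from scipy.optimize import differential_evolution
C=np.array([.5341,.2922]); CY=np.radians(11.78); BIAS=np.array([.0013,0.])
def hub(im,K,xy0):
    k,M,p=K
    g=cv2.GaussianBlur(cv2.cvtColor(im,cv2.COLOR_RGB2GRAY),(0,0),.8).astype(np.float32)
    G=np.hypot(cv2.Sobel(g,-1,1,0),cv2.Sobel(g,-1,0,1)); G=np.minimum(G,150)
    t=np.linspace(-1,1,25)*.0125; e=np.full(25,.0125)
    sq=np.vstack([np.c_[t,e],np.c_[t,-e],np.c_[e,t],np.c_[-e,t]])
    def px(q):
        c,s=np.cos(q[2]),np.sin(q[2]); P=np.c_[sq@np.array([[c,s],[-s,c]])+q[:2],np.full(100,.038)]
        v=(P-p)@M; return np.c_[k['fx']*v[:,0]/v[:,2]+k['cx'],k['fy']*v[:,1]/v[:,2]+k['cy']].astype(np.float32)
    f=lambda q:-cv2.remap(G,px(q)[None,:,0],px(q)[None,:,1],cv2.INTER_LINEAR).mean()
    s=differential_evolution(f,[(xy0[0]-.008,xy0[0]+.008),(xy0[1]-.008,xy0[1]+.008),(0,np.pi/2)],seed=1,popsize=25)
    return s.x,-s.fun,px(s.x)
def brass(thing='gear0',cam='wrist'):
    im=vision.snapshot(cam); K=rc(cam); out=[]
    hsv=cv2.cvtColor(im,cv2.COLOR_RGB2HSV)
    for d in models.mark_of(thing,cam):
        a=np.array(d['at'])
        if a[2]>.03 : continue
        v=(np.r_[a[:2],.02]-K[2])@K[1]; u=np.array([K[0]['fx']*v[0]/v[2]+K[0]['cx'],K[0]['fy']*v[1]/v[2]+K[0]['cy']]).astype(int)
        if not(8<u[0]<552 and 8<u[1]<412): continue
        w=hsv[u[1]-8:u[1]+9,u[0]-8:u[0]+9].reshape(-1,3); hh=w[(w[:,1]>90)&(w[:,2]>40)]
        if len(hh)>60 and 15<np.median(hh[:,0])<32 and np.median(hh[:,1])>120: out.append((a,d['score'],np.median(hh,0)))
    return im,K,out
E
python3 - <<'E'
from gear import *
tiles=[]
for xy in [(.46,.118),(.434,-.067),(.45,-.145)]:
    look((xy[0]-.07,xy[1]),.33,np.pi/2); im,K,o=brass()
    print([(a.round(3).tolist(),round(s,2),h.tolist()) for a,s,h in o])
    for a,_,_ in [min(o,key=lambda t:np.hypot(*(t[0][:2]-xy)))]:
        q,s,px=hub(im,K,a[:2]); print('hub',q[:2].round(4),np.degrees(q[2]).round(1),round(s,1))
        v=im[:,:,::-1].copy(); c=px.mean(0).astype(int); t=cv2.resize(v[c[1]-45:c[1]+45,c[0]-45:c[0]+45],(260,260),interpolation=2); t2=t.copy()
        for x,y in (px-c+45+.5)*260/90: cv2.circle(t2,(int(x),int(y)),1,(255,0,0),-1)
        tiles.append(np.vstack([t,t2]))
cv2.imwrite('pics/g1.png',np.hstack(tiles)); print(telemetry.current_t())
E
```

```text
[([0.435, -0.066, -0.002], 0.94, [19.0, 166.0, 112.0]), ([0.461, 0.115, -0.002], 0.56, [18.0, 161.0, 109.0])]
hub [0.4553 0.1201] 4.3 123.5
[([0.447, -0.138, 0.003], 0.93, [19.0, 166.0, 199.0]), ([0.429, -0.07, -0.0], 0.77, [19.0, 165.0, 155.0])]
hub [ 0.4342 -0.0659] 39.2 128.1
[([0.433, -0.069, 0.001], 0.86, [18.0, 166.0, 137.0]), ([0.446, -0.134, 0.002], 0.56, [18.0, 165.0, 161.0])]
hub [ 0.4479 -0.129 ] 57.3 126.1
62.1333
```

View pics/g1.png

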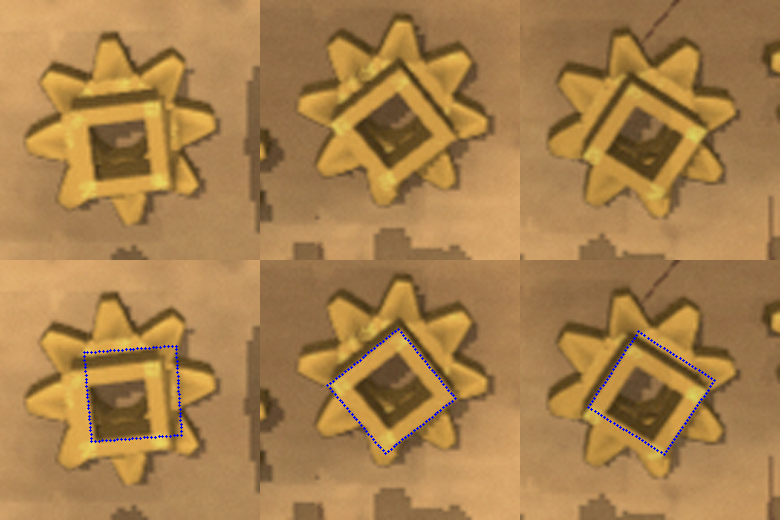

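Hub yaws 4°, 39° and 57° look right. The centres of tiles 1 and 3 need a few mm of correction, to (0.460,0.116) and (0.449,-0.131). Gear 3 has shifted about 2 cm since the start. Next I'll check the toolbox corner clearance.

```bash
python3 - <<'E'
from gear import *
import pickle
K=pickle.load(open('car2.pkl','rb')); print('corner @.18',ray('',[[130,292]],.18,K))
K1=(K[0],K[1],np.array([.52997,.2901,.37])); print(ray('',[[135,225]],.18,K1), ray('top',[[261,125],[258,178],[390,210]],.18))
for i,a in enumerate([180,90,0,-90]):
    P=C+.06*np.array([np.cos(np.radians(a)+CY),np.sin(np.radians(a)+CY)])
    print(i,P,[(y,np.round(j,2)[[0,5]]) for y in (34.28,79.28,124.28,-10.72,-55.7,-100.7) if (j:=inverse_kinematics([*P,.06],down(np.radians(y)))) is not None])
E
```

```text
corner @.18 [[0.55313824 0.21740098 0.18      ]]
[[0.58855847 0.21076407 0.18      ]] [[ 0.76937072  0.13770339  0.18      ]
 [ 0.58120629  0.11880882  0.18      ]
 [ 0.52429494 -0.25368729  0.18      ]]
0 [0.47536368 0.27995074] [(34.28, array([ 0.41, -0.19])), (79.28, array([ 0.41, -0.98])), (124.28, array([ 0.41, -1.76])), (-10.72, array([0.41, 0.59])), (-55.7, array([0.41, 1.38])), (-100.7, array([0.41, 2.16]))]
1 [0.52185074 0.35093632] [(34.28, array([ 0.48, -0.12])), (79.28, array([ 0.48, -0.9 ])), (124.28, array([ 0.48, -1.69])), (-10.72, array([0.48, 0.67])), (-55.7, array([0.48, 1.45])), (-100.7, array([0.48, 2.24]))]
2 [0.59283632 0.30444926] [(34.28, array([ 0.37, -0.23])), (79.28, array([ 0.37, -1.01])), (124.28, array([ 0.37, -1.8 ])), (-10.72, array([0.37, 0.56])), (-55.7, array([0.37, 1.34])), (-100.7, array([0.37, 2.13]))]
3 [0.54634926 0.23346368] [(34.28, array([ 0.29, -0.31])), (79.28, array([ 0.29, -1.1 ])), (124.28, array([ 0.29, -1.88])), (-10.72, array([0.29, 0.47])), (-55.7, array([0.29, 1.26])), (-100.7, array([0.29, 2.04]))]
```

```bash
cat >> gear.py <<'E'
ang=lambda a:(a+np.pi)%(2*np.pi)-np.pi
def pick(xy,h):
    """centre the gear by two crossed grips, lift; h = hub yaw"""
    opts=[ang(h+k*np.pi/2) for k in range(4)]
    opts=[y for y in opts if inverse_kinematics([*xy,.047],down(y)) is not None]
    y2=min(opts,key=lambda y:abs(inverse_kinematics([*xy,.047],down(y))[5])); y1=min([y for y in opts if abs(abs(ang(y-y2))-np.pi/2)<.1],key=lambda y:abs(inverse_kinematics([*xy,.047],down(y))[5]))
    gripper_to(.05); r.move_to([*xy,.12],down(y1)); b=r.move_l([*xy,.047],vel=.08,guard=6)
    gripper_to(.01,15); print('g1',b,telemetry.current_opening())
    gripper_to(.05); r.move_l([*xy,.07],vel=.1); r.move_l([*xy,.07],down(y2),vel=.05) if 0 else r.move_to([*xy,.07],down(y2)); r.move_l([*xy,.047],vel=.08,guard=6)
    gripper_to(.01,45); print('g2',telemetry.current_opening())
    r.move_l([*xy,.15],vel=.15); r.hold(.1); print('lift',telemetry.current_opening(),telemetry.current_wrist_force())
def pin(i): a=np.radians(180-90*i)+CY; return C+.06*np.array([np.cos(a),np.sin(a)])
def place(i,yaw=79.28,dxy=(0,0)):
    P=pin(i)+dxy; q=down(np.radians(yaw))
    r.move_to([*P,.16],q); print('at',telemetry.current_opening(),tool()[1]-[*P,.16])
    r.move_l([*P,.094],vel=.1); r.hold(.1)
    b=r.move_l([*P,.0615],vel=.03,guard=8); print('ins',b,tool()[1]-[*P,0],telemetry.current_wrist_force(),telemetry.current_opening())
    return tool()[1][2]-.047
E
python3 - <<'E'
from gear import *
pick([.460,.116],np.radians(4.3)); print(place(3),telemetry.current_t())
E
```

```text
g1 False 0.025038544248429523
g2 0.024651165824556464
lift 0.02426297079944348 [-0.37101995  0.22093294 -2.31427477]
at 0.024276099232243484 [-0.00057855 -0.00044419 -0.00069895]
ins True [ 0.00012103 -0.00016478  0.06235761] [-0.48379414  0.54499403  4.03074099] 0.02456357421292257
0.015357611045483617 72.1917
```

Gear 1 went home on pin3 (0.0154). Next is gear 2 to pin0, with a fresh position check first.

```bash
python3 - <<'E'
from gear import *
gripper_to(.045); r.move_l([*pin(3),.16],vel=.12)
look((.36,-.067),.33,np.pi/2); im,K,o=brass(); print([(a.round(3).tolist(),round(s,2)) for a,s,_ in o])
a=min(o,key=lambda t:np.hypot(*(t[0][:2]-[.434,-.067])))[0]; q,s,px=hub(im,K,a[:2]); print(q[:2],np.degrees(q[2]),s)
if np.hypot(*(q[:2]-[.4342,-.0659]))<.004:
    pick([.4348,-.0659],np.radians(39.2)); print(place(0),telemetry.current_t())
E
```

```text
[([0.447, -0.136, 0.004], 0.87), ([0.434, -0.068, -0.004], 0.68)]
[ 0.4341847  -0.06572673] 40.04387072194106 127.72341918945312
g1 False 0.025142494642788643
g2 0.024611538633957358
lift 0.024950094617653747 [-0.64474482 -0.16913887 -1.28343945]
at 0.02416248365590758 [-4.24655646e-05 -6.91053281e-04 -3.91941716e-04]
ins True [-4.46498027e-04 -4.04761248e-05  6.23121640e-02] [-0.01504901 -0.09251312  4.02974431] 0.024063696358195098
0.015312163984335124 85.625
```

```bash
python3 - <<'E'
from gear import *
gripper_to(.045); r.move_l([*pin(0),.16],vel=.12)
look((.38,-.133),.33,np.pi/2); im,K,o=brass(); print([(a.round(3).tolist(),round(s,2)) for a,s,_ in o])
a=min(o,key=lambda t:np.hypot(*(t[0][:2]-[.448,-.133])))[0]; q,s,px=hub(im,K,a[:2]); print(q[:2],np.degrees(q[2]),s)
if np.hypot(*(a[:2]-[.448,-.133]))<.008:
    pick([.449,-.1315],np.radians(57.3)); print(place(1),telemetry.current_t())
E
```

```text
[([0.449, -0.135, 0.002], 0.95), ([0.4, -0.266, -0.002], 0.25)]
[ 0.44779361 -0.12872414] 57.663158725472634 123.82574462890625
g1 False 0.024451317184229073
g2 0.0245336331024111
lift 0.024720853958990048 [-0.82295115  0.02677312 -2.05717886]
at 0.02430030098668976 [ 3.75596603e-04 -1.14052389e-03 -4.87837032e-05]
ins True [0.0003021  0.00025535 0.0624138 ] [0.72691762 0.35471982 4.72443179] 0.024842584870650684
0.015413798885165905 99.5167
```

All three gears seated. I'll verify before turning the knob.

```bash
python3 - <<'E'
from gear import *
gripper_to(.045); r.move_l([*pin(1),.16],vel=.12)
look((.47,.29),.36,np.pi/2); a=snap('wrist')
for c in('top','scene'):
    b=snap(c)
    for t in('spanner','spanner_end','gear0'): print(t,[(np.round(x['at'],3).tolist(),round(x['score'],2)) for x in models.mark_of(t,c)])
    if c=='top': tb=b
cv2.imwrite('pics/v1.png',np.hstack([cv2.resize(a[40:320,140:440],(400,373),interpolation=2),cv2.copyMakeBorder(cv2.resize(tb[110:310,150:450],(400,267),interpolation=2),0,106,0,0,0)])[:,:,::-1]); print(telemetry.current_t())
E
```

```text
spanner [([0.51, -0.338, 0.161], 0.59)]
spanner_end [([0.516, -0.323, 0.046], 0.55)]
gear0 [([0.463, 0.02, -0.003], 0.71), ([0.546, 0.086, 0.004], 0.64), ([0.531, -0.073, -0.001], 0.52), ([0.539, -0.196, -0.003], 0.47), ([0.475, 0.277, 0.018], 0.37)]
spanner [([0.513, -0.335, 0.164], 0.49)]
spanner_end [([0.517, -0.318, 0.052], 0.72), ([0.514, -0.338, 0.0], 0.61)]
gear0 [([0.53, -0.074, -0.0], 0.83), ([0.47, 0.277, 0.016], 0.77), ([0.536, -0.191, 0.002], 0.62), ([0.545, 0.088, -0.002], 0.61), ([0.462, 0.029, 0.001], 0.57), ([0.544, 0.234, 0.016], 0.51)]
102.1917
```

View pics/v1.png

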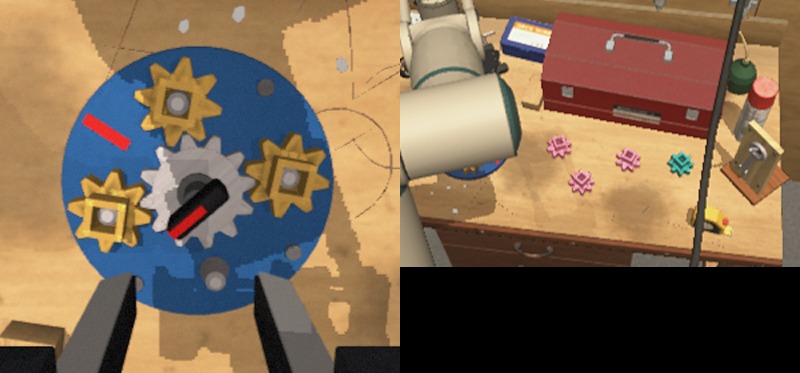

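Three gears are meshed on pins 0, 1 and 3 (crop 178,103; 290,178; 107,215), only pink and turquoise ones remain on the bench, and the spanner is hanging. Now I'll turn the knob.

```bash
python3 - <<'E'
from gear import *
b=np.degrees(CY)+30
gripper_to(.04); r.move_to([*C,.16],down(np.radians(b))); print(r.move_l([*C,.092],vel=.08,guard=6))
gripper_to(.006,30); print(telemetry.current_opening())
for k in (15,30,45,60,75):
    r.move_l([*C,.092],down(np.radians(b-k)),vel=.05); f=telemetry.current_wrist_force(); print(k,telemetry.current_opening(),np.round(f,1),np.round(telemetry.current_torque(),2),telemetry.current_t())
r.hold(.3); M,_=tool(); print('yaw',np.degrees(np.arctan2(M[1,1],M[0,1])))
gripper_to(.04); r.move_l([*C,.2],vel=.1)
look((.47,.29),.36,np.pi/2); a=snap('wrist')
K=rc('wrist'); hsv=cv2.cvtColor(a,cv2.COLOR_RGB2HSV); m=cv2.inRange(hsv,(0,150,80),(8,255,255))|cv2.inRange(hsv,(172,150,80),(180,255,255))
for c in cv2.findContours(m,cv2.RETR_EXTERNAL,cv2.CHAIN_APPROX_NONE)[0]:
    if cv2.contourArea(c)>40:
        for z in(.015,.086): print(c[:,0].mean(0),z,ray('',c[:,0].mean(0),z,K)[0,:2]-C+BIAS, np.degrees(np.arctan2(*(ray('',c[:,0].mean(0),z,K)[0,:2]-C+BIAS)[::-1])))
b2=snap('top'); print([(np.round(x['at'],3).tolist(),round(x['score'],2)) for x in models.mark_of('spanner','top')])
cv2.imwrite('pics/v2.png',np.hstack([cv2.resize(a[40:320,140:440],(400,373),interpolation=2),cv2.resize(b2[170:310,330:480],(400,373),interpolation=2)])[:,:,::-1]); print(telemetry.current_t())
E
```

```text
False
0.01157882727525998
15 0.011538473956422856 [-0.7 -0.   2.3] [-0.15  0.14  0.61] 105.3
30 0.014977311589170796 [ 0.8 -3.2  4.3] [-0.69 -0.03  0.76] 105.7083
45 0.019509099095263136 [ 0.5 -2.7  4.6] [-0.72  0.06  1.81] 106.1167
60 0.015556543194026495 [ 0.4 -0.4  2.9] [-0.14  0.2   0.51] 106.525
75 0.012271394064774642 [1.  1.4 1.5] [ 0.12 -0.02  0.19] 106.9333
yaw -33.201183052057225
[ 37.65106383 316.68510638] 0.015 [ 0.14098518 -0.25580541] -61.13898186592323
[ 37.65106383 316.68510638] 0.086 [ 0.09904026 -0.20361195] -64.06093758650728
[ 67.04375 288.8375 ] 0.015 [ 0.10985123 -0.22115128] -63.58528809508231
[ 67.04375 288.8375 ] 0.086 [ 0.07431359 -0.17608955] -67.1192049288809
[277.9   191.675] 0.015 [ 0.01065193 -0.00963629] -42.13415027125447
[277.9   191.675] 0.086 [-0.00447076 -0.00810379] -118.88499568900521
[220.06578947 137.14473684] 0.015 [-0.03943929 -0.06135596] -122.73269993395735
[220.06578947 137.14473684] 0.086 [-0.04425334 -0.04917968] -131.9818243766359
[([0.509, -0.34, 0.162], 0.67)]
111.4083
```

View pics/v2.png

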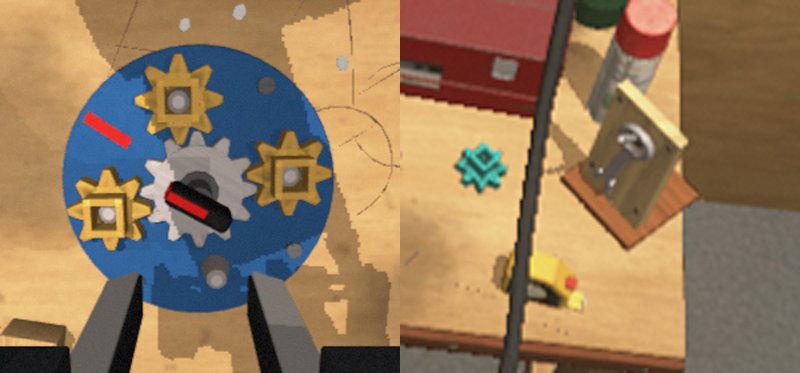

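The fingers opened for a moment during the turn. The red end now points towards the mark, from (168,193) towards (107,131), but it may be a few degrees short, so I'll measure it.

```bash
cat > knob.py <<'E'
from gear import *
def knob():
    a=vision.snapshot('wrist'); K=rc('wrist'); hsv=cv2.cvtColor(a,cv2.COLOR_RGB2HSV)
    m=cv2.inRange(hsv,(0,150,80),(8,255,255))|cv2.inRange(hsv,(172,150,80),(180,255,255))
    dark=((hsv[:,:,2]<45)|(m>0)).astype(np.uint8)
    cu=pix('wrist',[*(C-BIAS),.086])[0].astype(int); msk=np.zeros_like(dark); cv2.circle(msk,tuple(int(v) for v in cu),30,1,-1)
    n,l,s,_=cv2.connectedComponentsWithStats(dark*msk); j=1+np.argmax(s[1:,4]); v,u=np.nonzero(l==j)
    W=ray('',np.c_[u,v],.086,K)[:,:2]; e=np.linalg.svd(W-W.mean(0),full_matrices=False)[2][0]
    x=(W-W.mean(0))@e; print('wing axis',np.degrees(np.arctan2(e[1],e[0])),'len',np.ptp(x))
    rr=cv2.minAreaRect(np.c_[u,v].astype(np.float32)); B=ray('',cv2.boxPoints(rr),.086,K)[:,:2]
    d=[B[1]-B[0],B[2]-B[1]]; d=max(d,key=np.linalg.norm); print('rect axis',np.degrees(np.arctan2(d[1],d[0])),np.linalg.norm(d))
    v,u=np.nonzero(m*msk); W=ray('',np.c_[u,v],.086,K)[:,:2]; e=np.linalg.svd(W-W.mean(0),full_matrices=False)[2][0]
    print('stripe axis',np.degrees(np.arctan2(e[1],e[0])),'want',np.degrees(CY)-135+180)
E
python3 - <<'E'
from knob import *
knob()
E
```

```text
wing axis -122.60533156219483 len 0.04043060101989871
rect axis 60.998968709720984 0.03968975584545937
stripe axis 59.47552231393144 want 56.78
```

The pointer is within about 3° of the mark (tolerance 8°), the gears are home, the spanner is hanging and the arm is clear. Handing in.

```bash
python3 -c "
from h import *
r.hold(.5); print(r.sign_off(), telemetry.current_t())"
```

```text
the job is handed in; nothing more can be done
the job is handed in; nothing more can be done
```

The job is handed in with no verdict shown: the spanner hangs on the peg, all three brass gears went home in mesh on pins 0, 1 and 3, and the sun pointer measured within about 3° of the red mark.

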